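Index the welding positioner to its next station

ROBOT

A 6-joint arm with a two-finger parallel gripper is mounted at the origin on the work surface. World frame = base frame: x ahead of the robot, y to its left, z up, the work surface at z = 0. Lengths are in m, angles in degrees, forces in N, time in s.
With the tool pointing down it reaches from about 0.35 to 0.875 m from the base axis. Payload 4.2 kg.
Tool frame: the origin (TCP) lies where the fingers leave the gripper's body, on its centre line; the fingertips stand 70 mm ahead of it and the grasp point (between the pads) lies 51 mm ahead of it; z points along the fingers, y is the direction in which the jaws open and shut (so a half turn about z gives the same grasp; the last joint's range is limited). The gripper opens to 87 mm and grips with 3 to 60 N. Pads are 19 mm wide; open, the fingers measure 117 mm over their backs; the gripper's body (75 mm by 190 mm) begins 51 mm behind the grasp point.
Start: joints at [-59.381, 22.042, 0.453, 0, -68.411, -14.817], TCP at [0.17, -0.601, 0.292] pointing down, gripper open.
Joint ranges: [-179.83, 179.83], [-69.29, 118.12], [-61.27, 80.66], [-181.25, 117.63], [-171.15, -9.14], [-177.46, 177.46]. Speed limits (degrees/s): [159.86, 159.86, 180, 180, 180, 180].

INTERFACE

Orientations are given as a 3x3 rotation matrix whose columns are the frame's x, y, z axes.
In Python, from station import sense, capture, camera_model, finish_job gives the robot as it stands.
- The arm moves only by the shell command python3 -m inch 'ROWS'. ROWS is JSON, a list of rows, each an object with "hand": the closure, from 0 (fully open) to 1 (shut); "slide": the shift along the world's x, y, z in cm, a list of three; "yaw": the turn about the world's z in rad. A call has 1 to 10 rows; each row is the pose to reach, as a shift and turn from the pose commanded when the call began; what a row does not reach only later rows make up. A row lasts 1/8 s, in which the tool goes at most 62.5 mm and 10.7 degrees, less where a joint would pass 70% of its speed; a pose out of reach is approached as far as the arm can. A call with a gripper value outside its range is refused whole. The fingers move at their own pace and stop on an object; the grip force is fixed at half the most. Time passes only in rows, so rows that repeat a pose let the fingers close. It gives the time, the measured TCP pose, the force and the opening at its end, in the units of the state.
- sense(): the state, without advancing time (a new reading comes with each control period).
- capture(name): name is "side" or "top"; returns the picture (384x512x3 uint8, blue, green, red); there is no depth.
- camera_model(name): a dict with "mtx" (3x3 intrinsics, pixels), "k1" (the pictures are not rectified: a ray, as slopes to the right and down, at radius r is drawn at 1 + k1 r^2 times it, then the intrinsics apply), "xyz" and "orientation" of the camera in the world. Camera axes: x right, y up, looking along -z (the intrinsics and any distortion apply to the point x, -y, -z); pixel columns grow to the right and rows downward; lengths in m; the calibration is good to about 2 mm. A picture is of the moment at which its call begins. camera_model takes no time and is no camera call.
- finish_job(): hands the job in, once; it reports no verdict.
The state is a dict: "time_s": time; "joints": joint angles; "joint_velocities": joint speeds; "effort": joint torques, N m; "tcp_pos": TCP position; "ee_rot": TCP orientation; "wrist_force": force on the tool from outside, world axes, zero at the start; "moment": the same for the moment, N m; "gripper_width": opening from 0.0 (shut) to 1.0 (fully open).
Only numpy, scipy, OpenCV 4.12 (cv2) and the standard library are available. Lean on these libraries where they do the work, as an engineer would, in place of code of your own. Each camera call takes 0.05 s, during which the arm holds its last target. There are 200 camera calls.

TASK

Bring the turntable of the bench welding positioner to its next station: draw the red spring index pin, swing the table anticlockwise (seen from above), and let the pin drop fully home in the very next hole of the index ring, then let go. The hole has to be found by feel with the pin riding on the ring: never force the table against the pin, do not jolt the loose strip off its place on the work, and leave everything else on the bench alone.

Things in the scene. Friction and masses are not known exactly. Their poses are not given: they have to be found in the camera images.
- positioner: Fixed bench welding positioner: blue foot plate 230 x 230 mm bolted to the bench, round body, and a flat level steel index ring, outer diameter 290 mm, smooth top face 57 mm above the bench. Origin on the turning axis at bench level, z up, x through the first hole. Index holes lie on a circle of 120 mm radius, each in a bright insert with two clamp screws, a black dot from above.
- first_hole (a point): Mouth of the 12 mm hole that the pin sits in at the start. The inserts are clamped to suit the job, so hole spacing is uneven and not measured: the next hole anticlockwise is somewhere 0.6 to 1.12 rad (34 to 64 degrees) further on, the one after it at 1.9 rad. The ring is smooth between them. Faster than about 40 mm/s the riding pin may skip a hole.
- turntable (a joint): Turntable angle, rad, 0 at the start, growing anticlockwise seen from above. With the pin out it turns freely with a drag of 0.35 N m (3 N at the knob, about 2 N more with the pin riding on the ring) and stays where left; with the pin home it has about 0.5 degrees of play either way.
- turntable_axis (a point): Point on the turning axis at the turntable's top face (diameter 210 mm, 77 mm above the bench). A lug at the rim carries the pin. A channel section 70 x 110 x 35 mm, open side up, is clamped on it; it and the strips across it reach 117 mm above the bench and 75 mm from the axis. Two strap clamps, 100 mm above the bench, reach 91 mm out, 90 degrees either side of the lug.
- plunger: Spring index pin with red knob, upright in the turntable's lug, 120 mm from the axis, going round with it. Origin: tip of the round nose of the 10 mm pin, z up. Tip height above the bench: home 48 mm (9 mm deep in the ring), riding on the ring 57, drawn to the stop 63. Pull: 5 N home, 9.5 N fully drawn. Held sideways in a hole it may hang; eased off, it drops. 30 N against the ring harms it.
- knob_top (a point): Centre of the red knob's top face: 136 mm above the bench with the pin home, 145 mm riding on the ring, 151 mm fully drawn. The knob is an upright cylinder 30 mm in diameter, 32 mm high, and spins freely on the pin. Below it stands a brass guide 22 mm in diameter, its top 100 mm above the bench.
- strip: Loose flat steel strip 90 x 30 x 5 mm, 0.1 kg, laid across the channel on the turntable, not yet tacked (the other strip is tacked). Origin: centre of its underside, 112 mm above the bench; x along its length. It travels with the table and must stay within 10 mm of its place.
- strip_place (a point): The point of the clamped work, turning with the table, at which the strip's origin belongs.
- offcut: Bystander: rusty channel offcut 140 x 70 x 40 mm lying on the bench, loose. Origin: centre of its underside.
- flats: Bystander: two flat bars 120 x 30 mm tacked one on the other, 10 mm high in all, loose on the bench. Origin: centre of the underside.
- striker: Bystander: flint striker, a black cup 42 mm wide and 20 mm high with a wire loop 125 mm long towards its -x, loose on the bench. Origin: under the cup's centre.
Things that resemble listed ones, but are neither listed nor needed, are in the scene too. Of the things like the strip, leave any that is brown; of the rest the smaller one is meant.

How it is judged (in metres and radians):
On the way, in this order (a step that is already met when the one before it is completed fails the run):
1. the pin is drawn clear of the ring at its first station (its tip at least 9.5 mm up from home) (z of plunger in the frame of positioner above 0.0575 m and value of joint turntable below 0.06 rad), for 0.05 s.
2. the table is swung anticlockwise away from its first station (by more than 0.2 rad) (value of joint turntable above 0.2 rad), for 0.05 s.
3. the pin is fully home (within 1.5 mm) in the next hole (z of plunger in the frame of positioner below 0.0495 m and value of joint turntable between 0.58 and 1.14 rad), for 0.2 s.
At the end, for the whole second after the job is handed in: The pin is fully home (tip within 1.5 mm of its home height) in the next hole anticlockwise of the start (table turned 0.58 to 1.14 rad), the table is at rest, and the loose strip lies within 10 mm of its place on the work (all of step 3 and velocity of joint turntable between -0.05 and 0.05 rad/s and distance between strip and strip_place below 0.01 m); the robot touches nothing.
It fails at once if the pin is forced or knocked against the index ring with more than 30 N (contact force between plunger and positioner above 30 N).
It fails at once if the loose strip is shifted more than 10 mm on the work (distance between strip and strip_place above 0.01 m).
It fails at once if the table is swung clockwise from its first station or on past the next one (value of joint turntable below -0.1 rad or value of joint turntable above 1.45 rad).
It fails at once if something else on the bench is moved by more than 15 mm (distance of any of offcut, flats, striker from where it was at the start of the episode above 0.015 m).
It also fails if it takes over 51 s, if anything falls off the work surface, if the arm or the gripper's body presses on something with over 40 N, if the wrist force passes 120 N, or if a joint passes its speed limit or range.

## Working session

There is one attempt and no reset: what is moved stays moved. The work goes in short steps, Python scripts to look and compute and a shell command to move; the robot and the scene stay as the last step left them, time stands still between calls to the robot, and variables do not carry over. Pictures are saved under pics/ and viewed, about 8 in all and at most 12, crops included, and the job is handed in when it is done.

```bash
mkdir -p pics; python3 - <<'E'
from station import *
import cv2,numpy as np
for n in("side","top"):
    im=capture(n);cv2.imwrite(f"pics/{n}0.png",im)
    c=camera_model(n);print(n,c)
s=sense();print(s)
E
```

```text
side {'mtx': array([[491.8900243 ,   0.        , 252.73551087],
       [  0.        , 491.8900243 , 199.82586128],
       [  0.        ,   0.        ,   1.        ]]), 'k1': -0.15454821715705894, 'xyz': array([0.4562036 , 0.96464069, 1.18132442]), 'orientation': array([[-9.92273926e-01,  9.27921855e-02, -8.23533003e-02],
       [-1.24064524e-01, -7.38546835e-01,  6.62688891e-01],
       [ 6.70581292e-04,  6.67786031e-01,  7.44352986e-01]])}
top {'mtx': array([[466.95514675,   0.        , 252.06608581],
       [  0.        , 466.95514675, 196.33342327],
       [  0.        ,   0.        ,   1.        ]]), 'k1': -0.13738137874481632, 'xyz': array([0.49326014, 0.00453462, 1.34551226]), 'orientation': array([[-0.00341002,  0.99747116, -0.07099056],
       [-0.99996022, -0.00398641, -0.00797916],
       [-0.00824198,  0.07096053,  0.99744507]])}
{'time_s': 0.1, 'joints': array([-5.93836731e+01,  2.20857071e+01,  3.88853056e-01, -2.51536834e-02,
       -6.84128092e+01, -1.48154030e+01]), 'joint_velocities': array([-0.0827533 , -0.17160107,  0.28297001,  0.01440654, -0.02519614,
        0.04155391]), 'effort': array([-9.56191525e-05, -3.91688740e+01,  1.87936163e+01,  4.23198044e+00,
        1.34771792e-02, -6.96061329e-05]), 'tcp_pos': array([ 0.17008548, -0.60099428,  0.29128463]), 'ee_rot': array([[-9.62257649e-01, -2.72139356e-01, -6.23435171e-04],
       [-2.72140053e-01,  9.62255865e-01,  1.85504159e-03],
       [ 9.50743275e-05,  1.95468964e-03, -9.99998085e-01]]), 'wrist_force': array([-0.32639529, -0.57207149, -0.36214896]), 'moment': array([-0.01456898,  0.01624994,  0.04793801]), 'gripper_width': 0.9997187038927815}
```

View pics/top0.png

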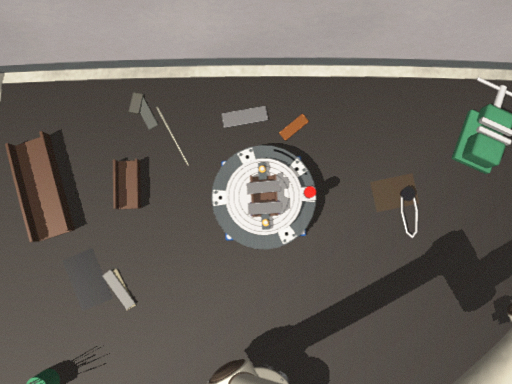

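View pics/side0.png

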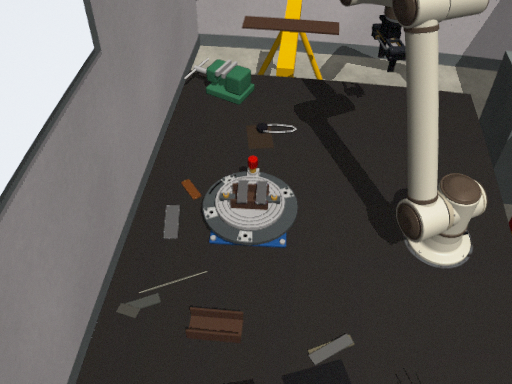

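The top view shows the ring centre near (264,197), the knob at (310,192), and the next insert anticlockwise at about (299,165). Next I'll zoom in and convert these to positions.

```bash
cat > h.py <<'E'
from station import *
import cv2,numpy as np
def px2w(n,uv,z):
    c=camera_model(n);K=c["mtx"];uv=np.array(uv,float).reshape(-1,1,2)
    p=cv2.undistortPoints(uv,K,np.array([c["k1"],0,0,0]))[:,0]
    d=np.c_[p[:,0],-p[:,1],-np.ones(len(p))]@c["orientation"].T
    return c["xyz"]+d*((z-c["xyz"][2])/d[:,2])[:,None]
def red(n,im):
    h=cv2.cvtColor(im,cv2.COLOR_BGR2HSV)
    m=((h[...,0]<4)|(h[...,0]>176))&(h[...,1]>200)&(h[...,2]>90)
    k,l,s,c=cv2.connectedComponentsWithStats(m.astype(np.uint8))
    return [(s[i].tolist(),c[i].round(1).tolist()) for i in range(1,k) if s[i,4]>15]
E
python3 - <<'E'
from h import *
a=cv2.imread("pics/top0.png");b=cv2.imread("pics/side0.png")
print(red("top",a));print(red("side",b))
c=cv2.resize(a[140:255,205:325],None,fx=5,fy=5,interpolation=cv2.INTER_CUBIC)
cv2.imwrite("pics/z0.png",c)
E
```

```text
[([305, 187, 11, 10, 86], [309.8, 191.6])]
[([248, 155, 10, 14, 99], [252.5, 161.4])]
```

View pics/z0.png

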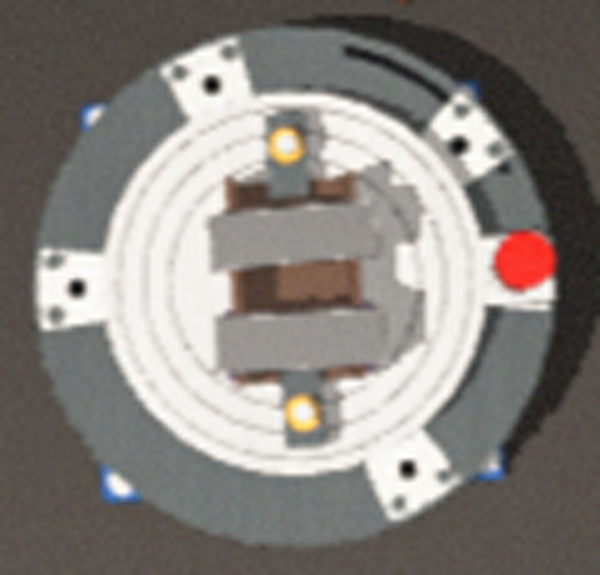

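The zoom shows the hole dots in crop pixels at (459,146), (212,84), (77,288) and (407,469). The knob is at (524,260).

```bash
python3 - <<'E'
from h import *
from scipy.optimize import least_squares
cr=np.array([(459,146),(212,84),(77,288),(407,469)])/5+[204.6,139.6]
w=px2w("top",cr,.057)[:,:2]
r=least_squares(lambda p:np.hypot(*(w-p).T)-.12,w.mean(0));c=r.x
print("axis",c,r.fun)
k=px2w("top",[[309.8,191.6]],.134)[0];print("knob",k)
k2=px2w("side",[[252.5,161.4]],.125)[0];print("knob side",k2)
for kk in(k,k2):print(np.hypot(*(kk[:2]-c)),np.degrees(np.arctan2(*(kk[:2]-c)[::-1])))
a=np.arctan2(w[:,1]-c[1],w[:,0]-c[0]);a0=np.arctan2(k[1]-c[1],k[0]-c[0]);print((a-a0)%(2*np.pi))
E
```

```text
axis [ 0.58505372 -0.01617991] [-1.52408339e-04  1.71403923e-04 -1.42427003e-04  7.56288457e-05]
knob [ 0.59125097 -0.13626807  0.134     ]
knob side [ 0.59368856 -0.13478463  0.125     ]
0.1202479572441206 -87.04582202759934
0.11891862629601156 -85.83601351643738
[0.63723841 1.90089217 3.10787255 5.20411743]
```

```bash
python3 -m inch '[{"hand":0,"slide":[3,3.3,0],"yaw":0.1},{"hand":0,"slide":[6.5,7.2,0],"yaw":0.22},{"hand":0,"slide":[10.5,11.6,0],"yaw":0.35},{"hand":0,"slide":[14.5,16,0],"yaw":0.5},{"hand":0,"slide":[18.5,20.4,0],"yaw":0.65},{"hand":0,"slide":[22.5,24.8,0],"yaw":0.8},{"hand":0,"slide":[26.5,29.2,0],"yaw":0.95},{"hand":0,"slide":[30.5,33.6,0],"yaw":1.1},{"hand":0,"slide":[33.5,37,0],"yaw":1.22},{"hand":0,"slide":[35,38.6,0],"yaw":1.3}]'
python3 -c "
from station import sense
import numpy as np
s=sense();print(s['tcp_pos'],np.degrees(np.arctan2(s['ee_rot'][1,1],s['ee_rot'][0,1])),s['joints'].round(1))"
```

```text
time_s: 1.35
tcp_pos: [0.5214, -0.2133, 0.2917]
ee_rot: [[0.01, -1.0, -0.001], [-1.0, -0.01, 0.0], [-0.0, 0.001, -1.0]]
wrist_force: [-0.3, -0.1, 0.7]
gripper_width: 1.0
[ 0.52142085 -0.2132612   0.29167094] -179.4034675046605 [ -5.8  16.1  -8.4  -0.  -65.6   6.4]
```

```bash
python3 -m inch '[{"hand":0,"slide":[3,3.3,0],"yaw":0.02},{"hand":0,"slide":[5.5,6,-1.5],"yaw":0.04},{"hand":0,"slide":[7.05,7.75,-4],"yaw":0.04},{"hand":0,"slide":[7.05,7.75,-4],"yaw":0.04}]'
python3 - <<'E'
from h import *
for n in("side","top"):
    im=capture(n);print(red(n,im));cv2.imwrite(f"pics/{n}1.png",im)
b=cv2.imread("pics/side1.png")[100:250,180:330]
cv2.imwrite("pics/z1.png",cv2.resize(b,None,fx=4,fy=4,interpolation=cv2.INTER_CUBIC))
E
```

```text
time_s: 1.85
tcp_pos: [0.5902, -0.1365, 0.2492]
ee_rot: [[0.047, -0.999, -0.006], [-0.999, -0.047, 0.001], [-0.001, 0.006, -1.0]]
wrist_force: [0.2, -1.0, -0.4]
gripper_width: 0.997
[([248, 155, 10, 14, 102], [252.5, 161.1])]
[]
```

View pics/z1.png

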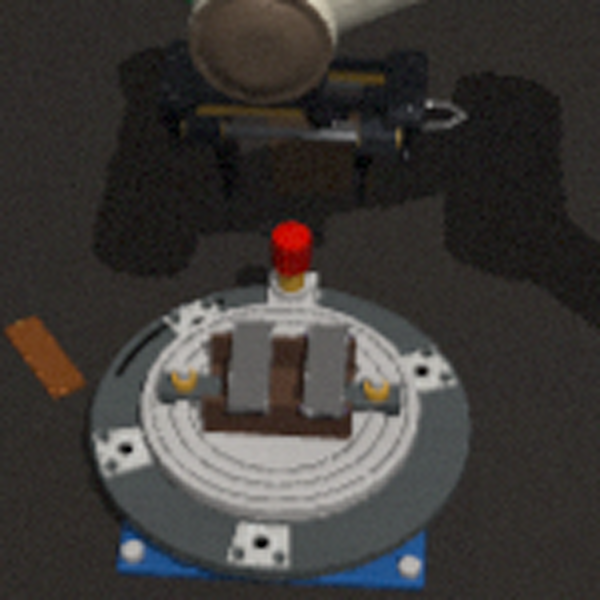

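The fingers straddle the knob: tips at crop (228,195) and (360,195), knob at (291,245). I'll go down and close most of the way.

```bash
python3 -m inch '[{"hand":0,"slide":[0.1,0,-3],"yaw":0},{"hand":0,"slide":[0.1,0,-5.5],"yaw":0},{"hand":0,"slide":[0.1,0,-7],"yaw":0},{"hand":0.3,"slide":[0.1,0,-7.4],"yaw":0},{"hand":0.5,"slide":[0.1,0,-7.4],"yaw":0},{"hand":0.6,"slide":[0.1,0,-7.4],"yaw":0},{"hand":0.6,"slide":[0.1,0,-7.4],"yaw":0},{"hand":0.6,"slide":[0.1,0,-7.4],"yaw":0}]'
python3 - <<'E'
from h import *
for n in("side",):
    im=capture(n);print(red(n,im));cv2.imwrite(f"pics/{n}2.png",im)
b=cv2.imread("pics/side2.png")[110:230,190:310]
cv2.imwrite("pics/z2.png",cv2.resize(b,None,fx=5,fy=5,interpolation=cv2.INTER_CUBIC))
E
```

```text
time_s: 2.95
tcp_pos: [0.5919, -0.1378, 0.1786]
ee_rot: [[0.045, -0.999, 0.001], [-0.999, -0.045, -0.0], [0.0, -0.001, -1.0]]
wrist_force: [0.4, -0.3, -0.6]
gripper_width: 0.515
[([248, 156, 10, 13, 99], [252.6, 161.4])]
```

View pics/z2.png

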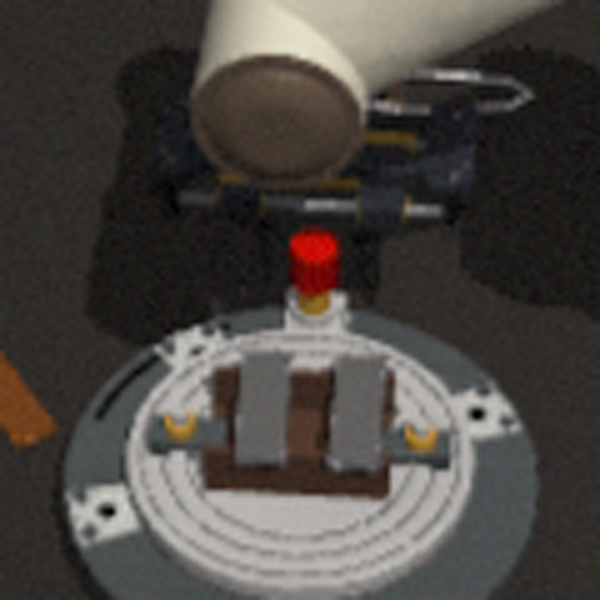

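```bash
python3 -m inch '[{"hand":0.62,"slide":[0.05,0.2,-0.2],"yaw":0},{"hand":0.62,"slide":[0.05,0.2,-0.2],"yaw":0},{"hand":0.64,"slide":[0.05,0.2,-0.2],"yaw":0},{"hand":0.64,"slide":[0.05,0.2,-0.2],"yaw":0}]'; python3 -m inch '[{"hand":0.66,"slide":[0,0,0],"yaw":0},{"hand":0.7,"slide":[0,0,0],"yaw":0},{"hand":0.7,"slide":[0,0,0],"yaw":0},{"hand":0.8,"slide":[0,0,0],"yaw":0},{"hand":0.8,"slide":[0,0,0],"yaw":0}]'
```

```text
time_s: 3.5
tcp_pos: [0.5922, -0.1359, 0.1762]
ee_rot: [[0.045, -0.999, -0.0], [-0.999, -0.045, 0.0], [-0.0, 0.0, -1.0]]
wrist_force: [-0.0, -0.1, 0.2]
gripper_width: 0.364
time_s: 4.12
tcp_pos: [0.5924, -0.1359, 0.1763]
ee_rot: [[0.045, -0.999, 0.0], [-0.999, -0.045, -0.0], [0.0, -0.0, -1.0]]
wrist_force: [1.0, -0.3, -0.1]
gripper_width: 0.336
```

```bash
python3 -m inch '[{"hand":0.8,"slide":[0,0,0],"yaw":0},{"hand":0.8,"slide":[0,0,0.4],"yaw":0},{"hand":0.8,"slide":[0,0,0.8],"yaw":0},{"hand":0.8,"slide":[0,0,1.1],"yaw":0},{"hand":0.8,"slide":[0,0,1.3],"yaw":0},{"hand":0.8,"slide":[0,0,1.3],"yaw":0},{"hand":0.8,"slide":[0,0,1.3],"yaw":0}]'
python3 - <<'E'
from h import *
im=capture("side");print(red("side",im))
print(sense()["tcp_pos"],sense()["wrist_force"])
E
```

```text
time_s: 5.0
tcp_pos: [0.5919, -0.1358, 0.1889]
ee_rot: [[0.045, -0.999, -0.001], [-0.999, -0.045, 0.0], [-0.0, 0.001, -1.0]]
wrist_force: [3.7, -2.1, -9.9]
gripper_width: 0.332
[([248, 153, 10, 13, 95], [252.7, 158.5])]
[ 0.59189321 -0.13585475  0.1888958 ] [  1.83240492  -1.48013443 -10.4151153 ]
```

```bash
cat > arc.py <<'E'
import numpy as np,sys
from station import sense
c=np.array([.58505,-.01618]);r0=np.array([.5920,-.1358])-c
def p(t):return c+np.array([[np.cos(t),-np.sin(t)],[np.sin(t),np.cos(t)]])@r0
def ang(q):d=q[:2]-c;return np.arctan2(d[1],d[0])-np.arctan2(r0[1],r0[0])
if __name__=="__main__":
    s=sense();a=float(sys.argv[1]);print("tcp angle",ang(s["tcp_pos"]).round(4),"r",np.hypot(*(s["tcp_pos"][:2]-c)).round(4),"F",s["wrist_force"].round(1),s["gripper_width"])
    for t in map(float,sys.argv[2:]):print(t-a,((p(t)-p(a))*100).round(2))
E
python3 arc.py 0 .01 .03 .06 .1 .14 .18 .22 .26 .28 .3
```

```text
tcp angle -0.0009 r 0.1199 F [  1.8  -1.5 -10.4] 0.33869996584219353
0.01 [0.12 0.01]
0.03 [0.36 0.03]
0.06 [0.72 0.06]
0.1 [1.19 0.13]
0.14 [1.66 0.21]
0.18 [2.13 0.32]
0.22 [2.59 0.44]
0.26 [3.05 0.58]
0.28 [3.28 0.66]
0.3 [3.5  0.74]
```

```bash
python3 -m inch '[{"hand":0.8,"slide":[0.12,0.01,0],"yaw":0.01},{"hand":0.8,"slide":[0.36,0.03,0],"yaw":0.03},{"hand":0.8,"slide":[0.72,0.06,0],"yaw":0.06},{"hand":0.8,"slide":[1.19,0.13,0],"yaw":0.1},{"hand":0.8,"slide":[1.66,0.21,0],"yaw":0.14},{"hand":0.8,"slide":[2.13,0.32,0],"yaw":0.18},{"hand":0.8,"slide":[2.59,0.44,0],"yaw":0.22},{"hand":0.8,"slide":[3.05,0.58,0],"yaw":0.26},{"hand":0.8,"slide":[3.28,0.66,0],"yaw":0.28},{"hand":0.8,"slide":[3.5,0.74,0],"yaw":0.3}]'
python3 - <<'E'
from h import *
im=capture("side");print(red("side",im));cv2.imwrite("pics/side3.png",im)
im=im[110:230,190:310]
cv2.imwrite("pics/z3.png",cv2.resize(im,None,fx=5,fy=5,interpolation=cv2.INTER_CUBIC))
E
python3 arc.py .3 .31 .33 .36 .39 .42 .45 .46
```

```text
time_s: 6.3
tcp_pos: [0.627, -0.1287, 0.1889]
ee_rot: [[0.339, -0.941, -0.001], [-0.941, -0.339, -0.0], [-0.0, 0.001, -1.0]]
wrist_force: [-2.3, -3.9, -9.8]
gripper_width: 0.336
[([237, 153, 10, 13, 96], [241.6, 159.2])]
tcp angle 0.3027 r 0.12 F [-1.2 -2.2 -9. ] 0.3374363208487912
0.010000000000000009 [0.11 0.04]
0.030000000000000027 [0.33 0.13]
0.06 [0.67 0.27]
0.09000000000000002 [0.99 0.42]
0.12 [1.31 0.58]
0.15000000000000002 [1.63 0.75]
0.16000000000000003 [1.73 0.81]
```

View pics/z3.png

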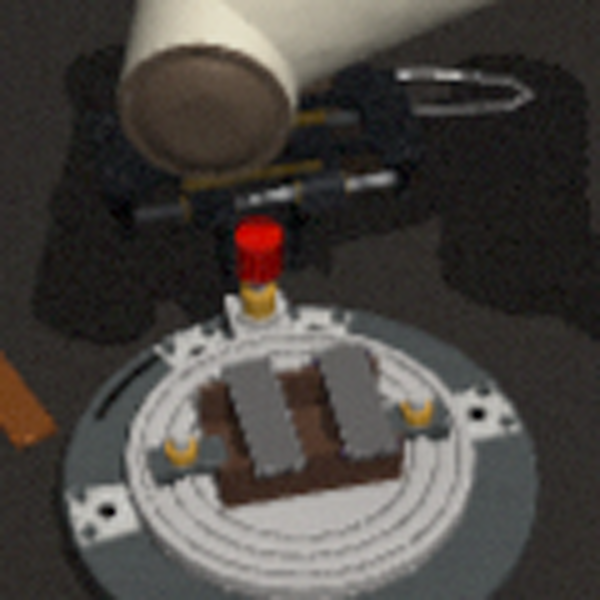

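The table has followed to about 0.3 rad with the strips in place; the knob is at crop (258,248). I'll lower the pin almost onto the ring and loosen the fingers around the knob.

```bash
python3 -m inch '[{"hand":0.8,"slide":[0,0,-0.15],"yaw":0},{"hand":0.8,"slide":[0,0,-0.3],"yaw":0},{"hand":0.8,"slide":[0,0,-0.36],"yaw":0},{"hand":0.8,"slide":[0,0,-0.36],"yaw":0},{"hand":0.62,"slide":[0,0,-0.36],"yaw":0},{"hand":0.62,"slide":[0,0,-0.36],"yaw":0},{"hand":0.62,"slide":[0,0,-0.7],"yaw":0},{"hand":0.62,"slide":[0,0,-0.7],"yaw":0}]'
python3 - <<'E'
from h import *
im=capture("side");print(red("side",im))
im=capture("top");print(red("top",im))
E
python3 arc.py .3
```

```text
time_s: 7.35
tcp_pos: [0.6282, -0.1282, 0.1831]
ee_rot: [[0.339, -0.941, 0.003], [-0.941, -0.339, 0.0], [0.001, -0.003, -1.0]]
wrist_force: [0.2, -0.1, 0.8]
gripper_width: 0.385
[([236, 154, 10, 13, 98], [241.2, 160.0])]
[]
tcp angle 0.3078 r 0.12 F [-1.1  0.2 -0.2] 0.3778651499404632
```

```bash
python3 arc.py .3 .31 .325 .345 .365 .385 .405 .425 .445 .465 .485; python3 arc.py .485 .495 .51 .525 .54 .555 .57
```

```text
tcp angle 0.3078 r 0.12 F [-1.1  0.2 -0.2] 0.3778651499404632
0.010000000000000009 [0.11 0.04]
0.025000000000000022 [0.28 0.11]
0.044999999999999984 [0.5 0.2]
0.065 [0.72 0.3 ]
0.08500000000000002 [0.94 0.4 ]
0.10500000000000004 [1.15 0.5 ]
0.125 [1.37 0.61]
0.14500000000000002 [1.58 0.72]
0.16500000000000004 [1.79 0.84]
0.185 [1.99 0.96]
tcp angle 0.3078 r 0.12 F [-1.1  0.2 -0.2] 0.3778651499404632
0.010000000000000009 [0.1  0.06]
0.025000000000000022 [0.25 0.16]
0.040000000000000036 [0.41 0.26]
0.05500000000000005 [0.55 0.36]
0.07000000000000006 [0.7  0.46]
0.08499999999999996 [0.85 0.56]
```

```bash
python3 -m inch '[{"hand":0.62,"slide":[0.11,0.04,0],"yaw":0.01},{"hand":0.62,"slide":[0.28,0.11,0],"yaw":0.025},{"hand":0.62,"slide":[0.5,0.2,0],"yaw":0.045},{"hand":0.62,"slide":[0.72,0.3,0],"yaw":0.065},{"hand":0.62,"slide":[0.94,0.4,0],"yaw":0.085},{"hand":0.62,"slide":[1.15,0.5,0],"yaw":0.105},{"hand":0.62,"slide":[1.37,0.61,0],"yaw":0.125},{"hand":0.62,"slide":[1.58,0.72,0],"yaw":0.145},{"hand":0.62,"slide":[1.79,0.84,0],"yaw":0.165},{"hand":0.62,"slide":[1.99,0.96,0],"yaw":0.185}]'
python3 - <<'E'
from h import *
im=capture("side");print(red("side",im));cv2.imwrite("pics/side4.png",im)
E
python3 arc.py .485
```

```text
time_s: 8.7
tcp_pos: [0.6433, -0.1209, 0.1821]
ee_rot: [[0.506, -0.863, -0.011], [-0.863, -0.506, -0.002], [-0.003, 0.011, -1.0]]
wrist_force: [-8.5, -4.0, 6.1]
gripper_width: 0.381
[([232, 155, 10, 13, 99], [236.6, 161.1])]
tcp angle 0.4564 r 0.1199 F [-6.6 -3.1  4.9] 0.3831464409046062
```

```bash
cat > look.py <<'E'
from h import *;from arc import p
from scipy.optimize import fsolve
cm=camera_model("side")
def proj(t,z):
    d=cm["orientation"].T@(np.r_[p(t),z]-cm["xyz"]);x,y=d[0]/-d[2],-d[1]/-d[2];k=1+cm["k1"]*(x*x+y*y)
    return (cm["mtx"]@[x*k,y*k,1])[:2]
off=np.array([252.5,161.4])-proj(0,.126)
def est(uv):
    t,z=fsolve(lambda q:proj(q[0],.126+q[1])+off-uv,[.4,.005]);return round(t,3),round(z*1000,1)
if __name__=="__main__":
    im=[capture("side") for _ in range(3)]
    r=np.mean([red("side",i)[0][1] for i in im],0);print("theta, lift mm",est(r),"px",r)
E
python3 - <<'E'
from look import *
for a in([252.7,158.5],[241.6,159.2],[241.2,160.0],[236.6,161.1]):print(est(a))
E
python3 arc.py .485 .495 .51 .525 .54
```

```text
(np.float64(-0.005), np.float64(12.4))
(np.float64(0.282), np.float64(11.7))
(np.float64(0.293), np.float64(8.6))
(np.float64(0.417), np.float64(7.9))
tcp angle 0.4564 r 0.1199 F [-6.6 -3.1  4.9] 0.3831464409046062
0.010000000000000009 [0.1  0.06]
0.025000000000000022 [0.25 0.16]
0.040000000000000036 [0.41 0.26]
0.05500000000000005 [0.55 0.36]
```

```bash
python3 -m inch '[{"hand":0.62,"slide":[0.1,0.06,0],"yaw":0.01},{"hand":0.62,"slide":[0.25,0.16,0],"yaw":0.025},{"hand":0.62,"slide":[0.41,0.26,0],"yaw":0.04},{"hand":0.62,"slide":[0.55,0.36,0],"yaw":0.055},{"hand":0.62,"slide":[0.7,0.46,0],"yaw":0.07},{"hand":0.62,"slide":[0.85,0.56,0],"yaw":0.085}]'
python3 look.py
python3 arc.py .57 .58 .59 .6 .61 .62 .63 .64
```

```text
time_s: 9.5
tcp_pos: [0.6523, -0.1154, 0.1822]
ee_rot: [[0.577, -0.817, -0.01], [-0.817, -0.577, -0.003], [-0.003, 0.01, -1.0]]
wrist_force: [-8.2, -4.8, 3.3]
gripper_width: 0.381
theta, lift mm (np.float64(0.508), np.float64(6.9)) px [233.3 162.3]
tcp angle 0.5449 r 0.12 F [-6.7 -4.1  3.5] 0.38198888488898375
0.010000000000000009 [0.1  0.07]
0.020000000000000018 [0.19 0.14]
0.030000000000000027 [0.29 0.22]
0.040000000000000036 [0.38 0.29]
0.050000000000000044 [0.48 0.36]
0.06000000000000005 [0.57 0.44]
0.07000000000000006 [0.66 0.52]
```

```bash
python3 -m inch '[{"hand":0.62,"slide":[0.1,0.07,0],"yaw":0.01},{"hand":0.62,"slide":[0.19,0.14,0],"yaw":0.02},{"hand":0.62,"slide":[0.29,0.22,0],"yaw":0.03},{"hand":0.62,"slide":[0.38,0.29,0],"yaw":0.04},{"hand":0.62,"slide":[0.48,0.36,0],"yaw":0.05}]'
python3 look.py
python3 arc.py .62 .63 .64 .65
```

```text
time_s: 10.28
tcp_pos: [0.6576, -0.1117, 0.1821]
ee_rot: [[0.617, -0.787, -0.008], [-0.787, -0.617, -0.003], [-0.003, 0.008, -1.0]]
wrist_force: [-8.0, -5.9, 3.2]
gripper_width: 0.385
theta, lift mm (np.float64(0.555), np.float64(5.9)) px [231.63333333 163.1       ]
tcp angle 0.5931 r 0.12 F [-5.1 -6.   3.7] 0.3799882960289783
0.010000000000000009 [0.09 0.08]
0.020000000000000018 [0.19 0.15]
0.030000000000000027 [0.28 0.23]
```

```bash
python3 -m inch '[{"hand":0.62,"slide":[0.09,0.08,0],"yaw":0.01},{"hand":0.62,"slide":[0.19,0.15,0],"yaw":0.02},{"hand":0.62,"slide":[0.28,0.23,0],"yaw":0.03}]'
python3 look.py
python3 arc.py .65 .66 .67 .68
```

```text
time_s: 10.8
tcp_pos: [0.663, -0.1077, 0.1818]
ee_rot: [[0.641, -0.768, -0.001], [-0.768, -0.641, -0.0], [-0.0, 0.001, -1.0]]
wrist_force: [-1.5, -2.3, -0.6]
gripper_width: 0.376
theta, lift mm (np.float64(0.618), np.float64(-1.6)) px [229.56666667 165.7       ]
tcp angle 0.6491 r 0.1201 F [-1.8 -2.8 -1.5] 0.3858540015707015
0.010000000000000009 [0.09 0.08]
0.020000000000000018 [0.18 0.16]
0.030000000000000027 [0.27 0.24]
```

The lift fell about 7.5 mm and the side force collapsed, so the pin has dropped in. I'll ease off to centre the fingers, then check.

```bash
python3 -m inch '[{"hand":0.62,"slide":[-0.08,-0.07,0],"yaw":0},{"hand":0.6,"slide":[-0.12,-0.1,0],"yaw":0},{"hand":0.6,"slide":[-0.12,-0.1,0],"yaw":0}]'
python3 look.py; python3 arc.py .64
python3 - <<'E'
from h import *
im=capture("side");cv2.imwrite("pics/side5.png",im)
im=im[110:230,190:310]
cv2.imwrite("pics/z5.png",cv2.resize(im,None,fx=5,fy=5,interpolation=cv2.INTER_CUBIC))
E
```

```text
time_s: 11.32
tcp_pos: [0.6625, -0.108, 0.1827]
ee_rot: [[0.641, -0.768, 0.002], [-0.768, -0.641, 0.0], [0.001, -0.001, -1.0]]
wrist_force: [0.9, 0.1, 0.0]
gripper_width: 0.399
theta, lift mm (np.float64(0.619), np.float64(-1.3)) px [229.53333333 165.63333333]
tcp angle 0.6403 r 0.1201 F [ 0.4 -0.4 -0.4] 0.3982745903794685
```

View pics/z5.png

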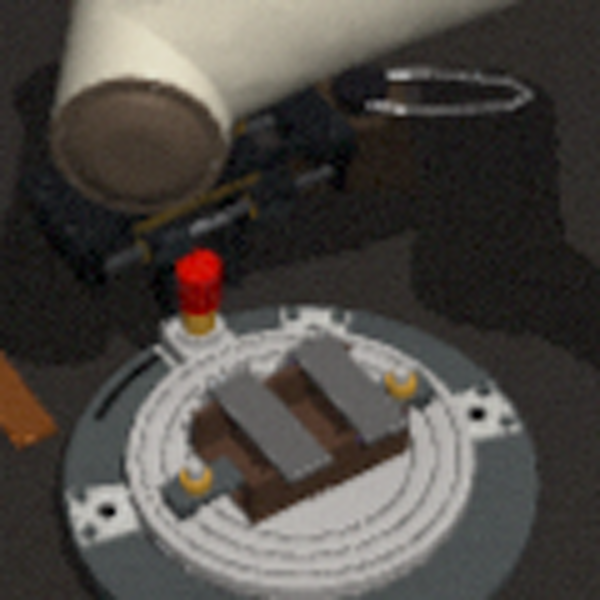

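The knob at crop (200,283) is low on its guide and the strips are in place. I'll open and lift straight off.

```bash
python3 -m inch '[{"hand":0.3,"slide":[0,0,0],"yaw":0},{"hand":0.3,"slide":[0,0,0],"yaw":0},{"hand":0.3,"slide":[0,0,0],"yaw":0},{"hand":0.3,"slide":[0,0,0],"yaw":0},{"hand":0.3,"slide":[0,0,1.5],"yaw":0},{"hand":0.3,"slide":[0,0,4],"yaw":0},{"hand":0.3,"slide":[0,0,8],"yaw":0},{"hand":0.3,"slide":[0,0,12],"yaw":0},{"hand":0.3,"slide":[0,0,14],"yaw":0}]'
python3 -m inch '[{"hand":0.3,"slide":[-1,-5,0],"yaw":0},{"hand":0.3,"slide":[-3,-10,0],"yaw":0},{"hand":0.3,"slide":[-5,-15,0],"yaw":0},{"hand":0.3,"slide":[-7,-20,0],"yaw":0},{"hand":0.3,"slide":[-7,-22,0],"yaw":0},{"hand":0.3,"slide":[-7,-22,0],"yaw":0}]'
python3 look.py
python3 - <<'E'
from h import *
from arc import ang
im=capture("top");cv2.imwrite("pics/top6.png",im);r=red("top",im);print(r)
for z in(.134,.143):
  k=px2w("top",[r[0][1]],z)[0] if r else None
  if r:print(z,k,ang(k)-ang(px2w("top",[[309.8,191.6]],.134)[0]))
cv2.imwrite("pics/z6.png",cv2.resize(im[140:255,205:325],None,fx=5,fy=5,interpolation=cv2.INTER_CUBIC))
E
```

```text
time_s: 12.65
tcp_pos: [0.6626, -0.1085, 0.3269]
ee_rot: [[0.641, -0.768, 0.006], [-0.768, -0.641, -0.001], [0.004, -0.004, -1.0]]
wrist_force: [-0.1, -0.2, -0.6]
gripper_width: 0.7
time_s: 13.4
tcp_pos: [0.5919, -0.3296, 0.3228]
ee_rot: [[0.639, -0.769, 0.001], [-0.769, -0.639, -0.0], [0.001, -0.001, -1.0]]
wrist_force: [-0.3, 0.1, -0.2]
gripper_width: 0.703
theta, lift mm (np.float64(0.628), np.float64(-0.4)) px [229.2        165.56666667]
[([294, 160, 11, 11, 93], [299.1, 165.2])]
0.134 [ 0.66066487 -0.10912629  0.134     ] 0.6313474004616748
0.143 [ 0.65942127 -0.10828194  0.143     ] 0.627699491550118
```

View pics/z6.png

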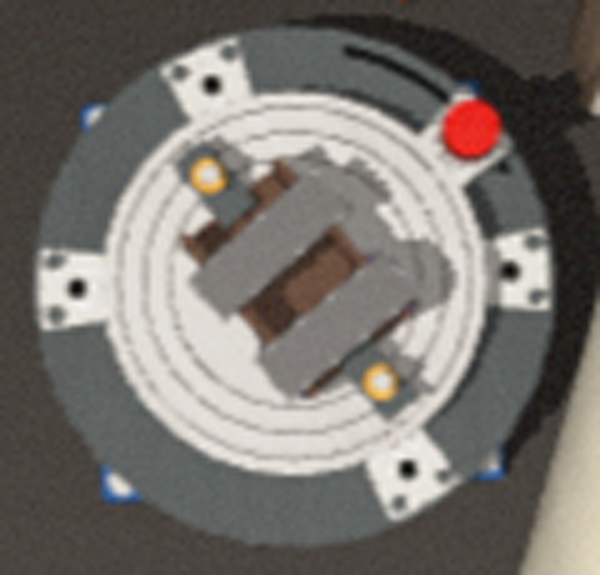

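The table has turned about 0.63 rad, the knob is over the next insert at crop (471,129), and the lift is about 0. The arm is clear, so I'm handing in.

```bash
python3 -c "
from station import *
finish_job()"
```

```text
the job is handed in; nothing more can be done
```

The turntable is at its next station with the pin home, and I've handed the job in (robot clock about 13.5 s).

I gripped the knob and drew the pin about 12.5 mm. I swung the table to 0.3 rad and set the pin back down to the ring. From there I pushed it along with loosened fingers at 20 mm/s or less, slowing to about 10 mm/s, until it dropped into the next hole. I then eased off, opened the fingers and lifted clear.

- **Table angle:** 0.63 rad in both cameras. That agrees with the 0.637 rad I measured beforehand for the next insert.
- **Pin:** the side camera puts it −0.4 mm from its home height, and it read 6–9 mm while riding. That reading drifted by 2–3 mm as the table turned, so on its own it can't prove the 1.5 mm limit. The roughly 7.5 mm drop came with the sideways push falling from about 10 N to 3 N, and to nearly zero once I eased off, which also says the pin is home.
- **Strip and bench:** both strips look in place on the work in the last picture. I judged that by eye, not by measurement. The arm never went near the offcut, flats or striker.
- **Forces:** the highest wrist force I read was about 11 N. I couldn't measure the pin's contact force on the ring directly.

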